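# Key the pedestal onto the triaxial cell base

### The job

With a fingertip, turn the white pedestal on the triaxial cell base until the notch in its flange stands over the locating pin at the red line, then press it down gently until it is fully home, with its flange flat on the base plate. Do not take the pedestal or its lugs between the fingers or lift it, leave the other things where they stand, and finish clear of everything.

Things in the scene. Friction and masses are not known exactly. Their poses are not given: they have to be found in the camera images.
- cell_base: Round blue-grey triaxial cell base plate, fixed: 190 mm diameter, 24 mm thick, black seal ring near the rim; four small valves on its -x half stick out to 136 mm from the centre, tops 32 mm above the bench. Origin: centre of its underside, on the bench, z up; +x points from the centre to the locating pin and along the red index line, painted 56 to 82 mm from the centre.
- pin (a point): Topmost point of the locating pin: dark steel, upright, 10 mm diameter, round nose, fixed on the plate 50 mm from its centre, at the red line. 11.7 mm high above the plate, 35.7 mm above the bench. Seen from above, half of it shows beyond the flange's rim. Its nose centres the notch from about 4 mm off.
- pedestal: White pedestal on the plate's centre spigot; turns endlessly either way (drag 0.05 N m), stays where left. Flange 104 mm diameter, 12 mm thick, rim notch 14 mm wide, 12 mm deep; on it a 50 mm round, 22 mm high, and 2 dark lugs. Origin: centre of flange underside; +x to the notch, z up. Starts 12 mm above the plate, just over the pin: goes down only with notch over pin. Press it with under 60 N.
- pedestal_drop (a joint): How far the pedestal has been pressed down its spigot, in m: 0 at the start (raised), 0.012 fully home (flange flat on the plate), negative if lifted. The O-ring on the spigot holds it at any height: pushing it down takes about 7 N, more if fast (40 N per m/s), and it stays where it is left.
- notch (a point): Point in the middle of the notch, level with the flange's upper face, 50 mm from the turning axis (along the pedestal's +x): it stands over pin when the notch meets the pin.
- pedestal_top (a point): Centre of the round pedestal's flat upper face (50 mm diameter), on the turning axis: 70 mm above the bench at the start, 58 mm when home. A good place to press.
- lug_a (a point): Centre of the upper face of dark grey finger lug A, upright on the flange: 18 mm long radially (35 to 53 mm from the axis), 12 mm wide, 16 mm high above the flange's upper face (48 to 64 mm above the bench at the start). It is 90 degrees counter-clockwise, seen from above, from the notch. Push on its flank to turn the pedestal.
- lug_b (a point): The same for finger lug B, opposite lug A: 90 degrees clockwise from the notch.
- top_cap: Loose bystander: clear plastic specimen top cap, 50 mm diameter, 34 mm high. Origin: centre of its underside.
- tin: Loose bystander: lidded aluminium moisture tin, 62 mm diameter, 40 mm high. Origin: centre of its underside.
- stone: Loose bystander: tan porous stone disc, 50 mm diameter, 10 mm high. Origin: centre of its underside.
- stretcher: Loose bystander: upright brass membrane-stretcher tube, 66 mm diameter, 110 mm high. Origin: centre of its underside.

How it is judged:
At the end, for the whole second after the job is handed in: The pedestal is down to within 1.5 mm of fully home (12 mm travel), its notch within 4 mm of the pin's axis, at rest, and the four loose things are within 20 mm of where they stood (value of joint pedestal_drop above 0.0105 m and horizontal distance between notch and pin below 0.004 m and angular speed of pedestal below 0.05 rad/s and distance of each of top_cap, tin, stone, stretcher from where it was at the start of the episode below 0.02 m); the robot touches nothing.
It fails at once if the pedestal is lifted by more than 3 mm (value of joint pedestal_drop below -0.003 m).
It fails at once if the pedestal or one of its lugs is taken between the fingers ((horizontal distance between the grasp point and lug_a below 0.01 m and z of the grasp point in the frame of lug_a below 0.012 m and contact force between the fingers and pedestal above 2 N) or (horizontal distance between the grasp point and lug_b below 0.01 m and z of the grasp point in the frame of lug_b below 0.012 m and contact force between the fingers and pedestal above 2 N) or (horizontal distance between the grasp point and pedestal_top below 0.015 m and z of the grasp point in the frame of pedestal_top below 0.01 m and contact force between the fingers and pedestal above 2 N)).
It fails at once if the pedestal is loaded with more than 60 N (contact force between the fingers and pedestal above 60 N).
It fails at once if a bystander is moved by more than 30 mm (distance of any of top_cap, tin, stone, stretcher from where it was at the start of the episode above 0.03 m).
It also fails if it takes over 48 s, if anything falls off the work surface, if the arm or the gripper's body presses on something with over 40 N, if the wrist force passes 120 N, or if a joint passes its speed limit or range.

### The arm

A 7-joint arm with a two-finger parallel gripper is mounted at the origin on the work surface. World frame = base frame: x ahead of the robot, y to its left, z up, the work surface at z = 0. Lengths are in m, angles in rad, forces in N, time in s.
With the tool pointing down it reaches from about 0.4 to 0.85 m from the base axis. Payload 10.4 kg.
Tool frame: the origin (TCP) lies between the finger pads; the fingertips stand tips_ahead ahead of it and the grasp point (between the pads) lies 11 mm behind it (tips_ahead is the distance from the TCP to the fingertips, in m); z points along the fingers, x is the direction in which the jaws open and shut, and the axes are right-handed (so a half turn about z gives the same grasp; the last joint's range is limited). The gripper opens to 87 mm and grips with 3 to 60 N. Pads are 19 mm wide; open, the fingers measure 117 mm over their backs; the gripper's body (75 mm by 190 mm) begins 51 mm behind the grasp point.
Start: joints at [-1.297, 0.332, -0.065, 1.46, 0.022, 1.35, -0.088], TCP at [0.183, 0.598, 0.231] pointing down, gripper open.
Joint ranges: [-2.6, 2.6], [-0.5, 2.12], [-1.47, 1.34], [0.16, 2.42], [-1.27, 4.41], [0.06, 2.06], [-2.6, 2.6]. Speed limits (rad/s): [2.22, 2.22, 2.79, 2.79, 3.14, 3.14, 3.14].

### API

Orientations are given as a unit quaternion [x, y, z, w].
In Python, from bench import read_state, camera, close_job, tips_ahead gives the robot as it stands.
- The arm moves only by the tool arm_command, never from a script. Its argument "commands" is a list that holds one entry, the list of rows, each a list of 7 numbers: the turn, a rotation vector about the tool's x, y, z in rad, then the shift along the tool's x, y, z in m, then the opening in per cent of the stroke, from 0 (shut) to 100 (fully open). In form: [[[rx, ry, rz, x, y, z, claw], ...]]. A call has 1 to 20 rows; each row shifts and turns the commanded pose from where the row before left it, along the tool's axes as they then stand; what a row does not reach is not made up. A row lasts 1/8 s, in which the tool goes at most 62.5 mm and 10.7 degrees, less where a joint would pass 70% of its speed; a pose out of reach is approached as far as the arm can. A call with a gripper value outside its range is refused whole. The fingers move at their own pace and stop on an object; "newtons" is the grip in N (left out, the last holds). Time passes only in rows, so rows that do not move let the fingers close. It gives the time, the measured TCP pose, the force and the opening at its end, in the units of the state.
- read_state(): the state, without advancing time (a new reading comes with each control period).
- camera(name): name is "side" or "top"; returns a dict with "frame" (400x640x3 uint8, red, green, blue), "vfov" (degrees; the focal length in pixels is half the picture's height over the tangent of half this angle, whatever the lens; pixels are square), "cx", "cy" (the principal point, pixels), "R" (3x3) and "t" (3): a world point X has camera coordinates R X + t. Camera axes: x right, y down, z forward; pixel columns grow to the right and rows downward; lengths in m; the calibration is good to about 2 mm. A picture is of the moment at which its call begins. There is no depth.
- close_job(): hands the job in, once; it reports no verdict.
The state is a dict: "time": time; "joint_positions": joint angles; "joint_vel": joint speeds; "joint_torque": joint torques, N m; "ee_pos": TCP position; "eef_rot": TCP orientation; "ft_force": force on the tool from outside, world axes, zero at the start; "torque": the same for the moment, N m; "width": finger opening in m.
Only numpy, scipy, OpenCV 4.12 (cv2) and the standard library are available. Lean on these libraries where they do the work, as an engineer would, in place of code of your own. Each camera call takes 0.05 s, during which the arm holds its last target.

## Working session

There is one attempt and no reset: what is moved stays moved. The work goes in short steps, Python scripts to look and compute and a tool call to move; the robot and the scene stay as the last step left them, time stands still between calls to the robot, and variables do not carry over. Pictures are saved under pics/ and viewed, and the job is handed in when it is done.

Besides the shell and the picture viewer there is one more tool, called after "Emit:" as name(argument=value, ...) on one line, values as JSON. arm_command: Moves the arm, as the interface text tells. Its arguments: {"type":"object","properties":{"commands":{"type":"array"},"newtons":{"type":"number"}},"required":["commands"]}

```bash
mkdir -p pics; ls; python3 - <<'E'
from bench import *
import cv2,numpy as np
s=read_state();print(s, tips_ahead if not callable(tips_ahead) else tips_ahead())
for n in("top","side"):
    c=camera(n);print(n,c["vfov"],c["cx"],c["cy"],c["R"],c["t"],{k for k in c})
    np.savez(n+"0.npz",**c)
    cv2.imwrite(f"pics/{n}0.png",c["frame"][...,::-1])
E
```

```text
pics
{'time': 0.0, 'joint_positions': array([-1.29660894,  0.33287227, -0.06470385,  1.46093339,  0.0215436 ,
        1.34992629, -0.08847368]), 'joint_vel': array([ 0.00053474, -0.00131074, -0.00028614,  0.00220707, -0.00125215,
       -0.00178194, -0.0007745 ]), 'joint_torque': array([ 7.35246194e-04, -6.23264194e+01,  2.47703085e-02, -3.89883971e+01,
       -6.14519650e-02,  4.00011067e-02,  1.36633084e-04]), 'ee_pos': array([0.18265422, 0.59731252, 0.22975747]), 'eef_rot': array([ 8.03869446e-01,  5.94805338e-01, -5.78100681e-04,  4.35127719e-04]), 'ft_force': array([0.4244018 , 1.04109547, 0.70382636]), 'torque': array([ 0.0605151 , -0.02620566,  0.04184294]), 'width': 0.0869379961013551} 0.008
top 57.359774141969496 321.27476993908135 193.30583564188635 [[ 2.73147578e-04 -9.99906677e-01  1.36587809e-02]
 [-9.82846052e-01 -2.78749423e-03 -1.84406799e-01]
 [ 1.84427664e-01 -1.33741086e-02 -9.82755092e-01]] [-0.00208554  0.56602156  0.88737588] {'cx', 'cy', 'vfov', 'R', 't', 'frame'}
side 48.41686166451345 317.4594021991618 199.97644692635745 [[ 0.96653255 -0.25605685 -0.01580228]
 [-0.18134959 -0.6383708  -0.74806086]
 [ 0.18145839  0.72589091 -0.66344196]] [-0.55196487  0.14811793  0.92974332] {'cx', 'cy', 'vfov', 'R', 't', 'frame'}
```

View pics/top0.png

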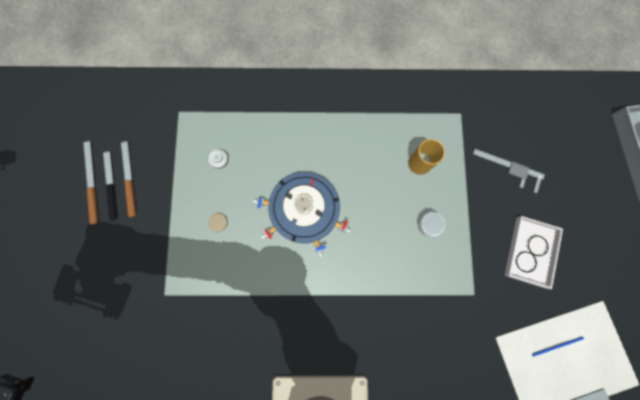

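View pics/side0.png

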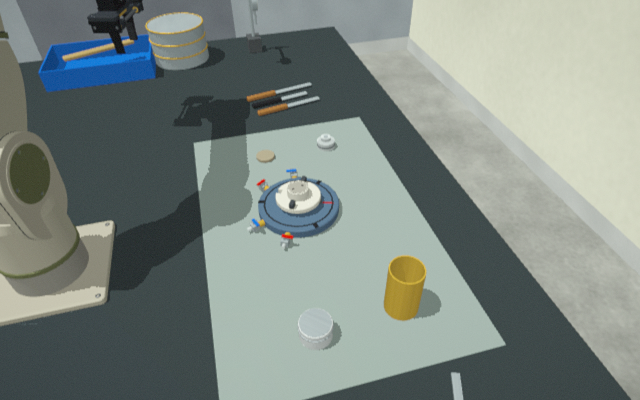

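```bash
python3 - <<'E'
import cv2,numpy as np
c=np.load("top0.npz")["frame"][160:260,250:360]
cv2.imwrite("pics/topc.png",cv2.resize(c[...,::-1],None,fx=6,fy=6,interpolation=cv2.INTER_CUBIC)[:600])
c=np.load("side0.npz")["frame"][160:255,245:350]
cv2.imwrite("pics/sidec.png",cv2.resize(c[...,::-1],None,fx=6,fy=6,interpolation=cv2.INTER_CUBIC))
E
```

```text
(no output)
```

View pics/topc.png

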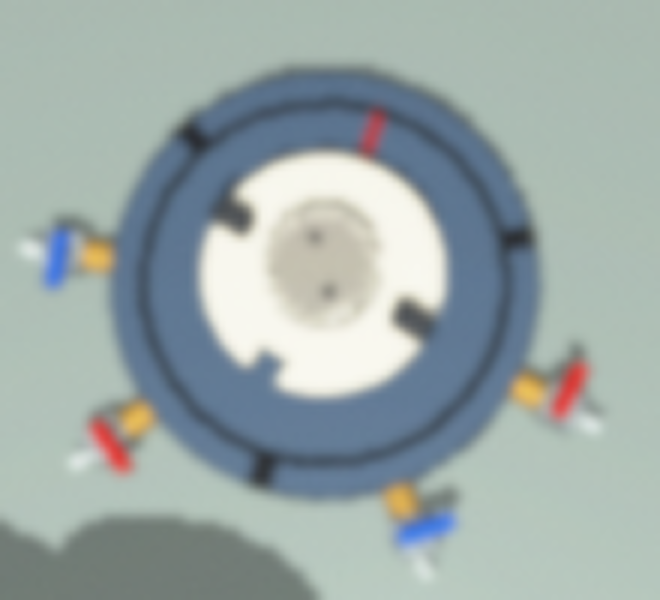

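View pics/sidec.png

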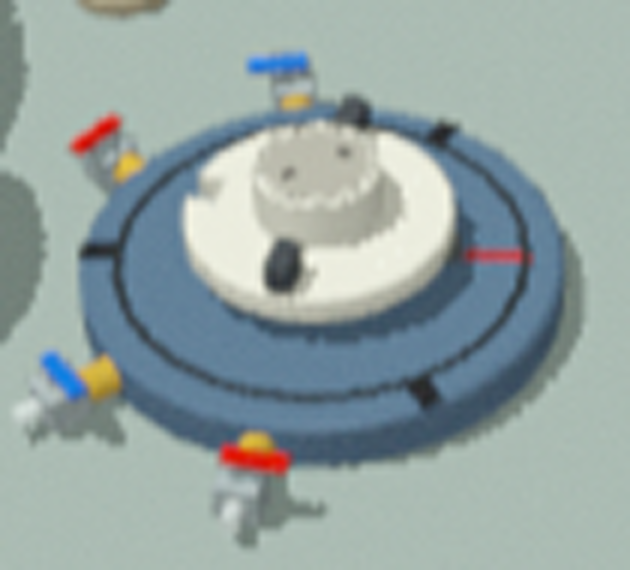

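```bash
cat > h.py <<'E'
import numpy as np,cv2
def cam(n):
    return dict(np.load(n))
def f(c): return 200/np.tan(np.radians(float(c["vfov"]))/2)
def proj(c,X):
    p=np.atleast_2d(X)@c["R"].T+c["t"]; k=f(c)
    return np.c_[p[:,0]/p[:,2]*k+c["cx"],p[:,1]/p[:,2]*k+c["cy"]]
def ray(c,u,v,z):
    d=c["R"].T@np.array([(u-c["cx"])/f(c),(v-c["cy"])/f(c),1]);o=-c["R"].T@c["t"]
    return o+d*(z-o[2])/d[2]
E
cat > m.py <<'E'
from h import *
c=cam("top0.npz")
def P(u,v,z): return ray(c,250+(u+.5)/6-.5,160+(v+.5)/6-.5,z)
R=P(325,282,.024);F=P(323,273,.048);T=P(325,263,.07)
a=P(377,112,.024);b=P(369,157,.024);A=P(415,313,.064);B=P(237,212,.064);N=P(268,362,.048)
for n in"RFTabABN":print(n,eval(n).round(4), np.linalg.norm((eval(n)-R)[:2]).round(4), np.degrees(np.arctan2(*(eval(n)-(R+F)/2)[1::-1])).round(1))
E
python3 m.py
```

```text
R [0.5357 0.0445 0.024 ] 0.0 -169.0
F [0.536  0.0446 0.048 ] 0.0003 11.0
T [0.5368 0.043  0.07  ] 0.0019 -57.9
a [0.6122 0.0221 0.024 ] 0.0797 -16.4
b [0.5918 0.0255 0.024 ] 0.0592 -18.8
A [0.5167 0.0053 0.064 ] 0.0436 -116.1
B [0.5595 0.0805 0.064 ] 0.0432 56.7
N [0.4978 0.0675 0.048 ] 0.0444 148.9
```

```bash
cat > ov.py <<'E'
from h import *
import sys
def overlay(n,out,ox,oy,w,h,cx,cy,pin,notch,drop=0,S=6):
    c=cam(n);img=cv2.resize(c["frame"][oy:oy+h,ox:ox+w,::-1],None,fx=S,fy=S,interpolation=cv2.INTER_CUBIC)
    def L(pts,col,closed=False):
        q=(proj(c,pts)-[ox,oy]+.5)*S-.5
        cv2.polylines(img,[np.round(q).astype(int)],closed,col,1,cv2.LINE_AA)
    t=np.linspace(0,2*np.pi,90)
    circ=lambda r,z:np.c_[cx+r*np.cos(t),cy+r*np.sin(t),0*t+z]
    L(circ(.095,.024),(0,255,255),1);L(circ(.052,.048-drop),(0,0,255),1);L(circ(.025,.07-drop),(0,200,0),1)
    def loc(a,pts):
        a=np.radians(a);p=np.array(pts,float);return np.c_[cx+p[:,0]*np.cos(a)-p[:,1]*np.sin(a),cy+p[:,0]*np.sin(a)+p[:,1]*np.cos(a),p[:,2]]
    L(loc(pin,[[.056,0,.024],[.082,0,.024]]),(0,255,0))
    z=.048-drop;L(loc(notch,[[.052,.007,z],[.04,.007,z],[.04,-.007,z],[.052,-.007,z]]),(255,0,255))
    z=.064-drop
    for s in(90,-90):L(loc(notch+s,[[.035,.006,z],[.053,.006,z],[.053,-.006,z],[.035,-.006,z]]),(0,165,255),1)
    cv2.imwrite(out,img)
E
python3 - <<'E'
from ov import *
overlay("top0.npz","pics/o1.png",250,160,110,100,.536,.0445,-16.5,150)
overlay("side0.npz","pics/o2.png",245,160,105,95,.536,.0445,-16.5,150)
E
```

```text
(no output)
```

View pics/o1.png

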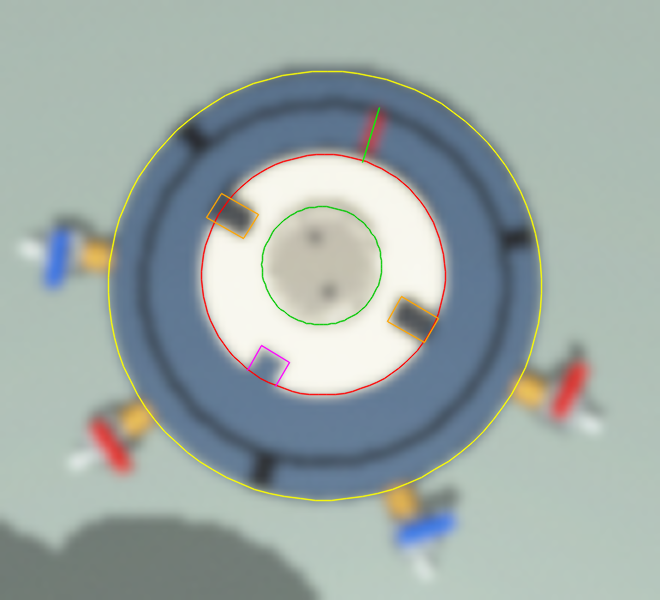

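View pics/o2.png

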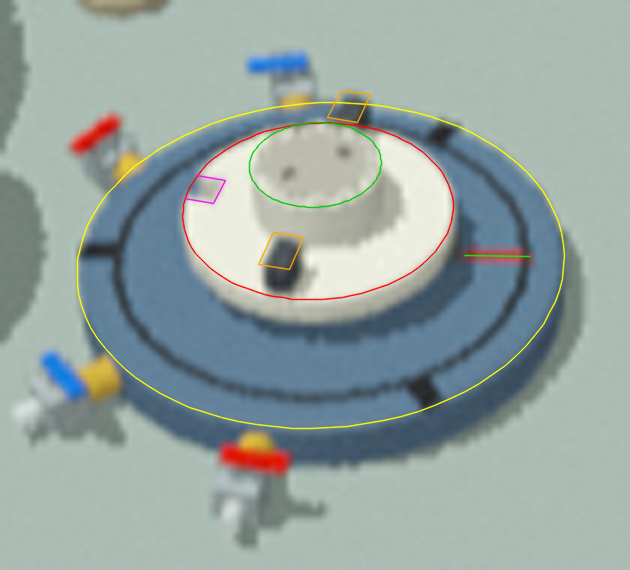

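```bash
cat > mv.py <<'E'
from h import *
from scipy.spatial.transform import Rotation as Ro
from bench import read_state
C=np.array([.5365,.044])
def lugpose(lug,rad,tan,z):
    a=np.radians(lug);e=np.array([np.cos(a),np.sin(a)]);t=np.array([-e[1],e[0]])
    return np.r_[C+rad*e+tan*t,z],lug
def st():
    s=read_state();R=Ro.from_quat(s["eef_rot"]);x=R.apply([1,0,0])
    yaw=np.degrees(np.arctan2(x[1],x[0]));
    rel=s["ee_pos"][:2]-C
    print("t",round(s["time"],2),"pos",s["ee_pos"].round(4),"yaw",yaw.round(2),"tilt",R.apply([0,0,1]).round(4),"F",s["ft_force"].round(2),"w",round(s["width"],4),"j7",s["joint_positions"][6].round(2),"lugframe rad",(rel@[np.cos(np.radians(yaw)),np.sin(np.radians(yaw))]).round(4),"tan",(rel@[-np.sin(np.radians(yaw)),np.cos(np.radians(yaw))]).round(4))
    return s["ee_pos"],R,yaw
def delta(p,yaw):
    p0,R,_=st();a=np.radians(yaw)
    Rt=Ro.from_matrix(np.array([[np.cos(a),np.sin(a),0],[np.sin(a),-np.cos(a),0],[0,0,-1]]))
    print("target",p.round(4),yaw,"shift tool",R.inv().apply(p-p0).round(4),"rotvec",(R.inv()*Rt).as_rotvec().round(4))
E
python3 -c "
from mv import *
delta(*lugpose(60,.046,.027,.12))"
```

```text
t 0.1 pos [0.1827 0.5974 0.2298] yaw 72.99 tilt [-3.0e-04 -1.2e-03 -1.0e+00] F [ 0.64  0.54 -0.13] w 0.087 j7 -0.09 lugframe rad 0.4257 tan 0.5002
target [0.5361 0.0973 0.12  ] 60 shift tool [-0.3746  0.4842  0.1104] rotvec [2.000e-04 1.300e-03 2.268e-01]
```

Emit:
arm_command(commands=[[[0, 0, 0, -0.025, 0.0322, 0.005, 0], [0, 0, 0, -0.025, 0.0322, 0.005, 0], [0, 0, 0, -0.025, 0.0322, 0.005, 0], [0, 0, 0, -0.025, 0.0322, 0.005, 0], [0, 0, 0, -0.025, 0.0322, 0.005, 0], [0, 0, 0, -0.025, 0.0322, 0.005, 0], [0, 0, 0, -0.025, 0.0322, 0.005, 0], [0, 0, 0, -0.025, 0.0322, 0.005, 0], [0, 0, 0, -0.025, 0.0322, 0.005, 0], [0, 0, 0, -0.025, 0.0322, 0.005, 0], [0, 0, 0, -0.025, 0.0322, 0.005, 0], [0, 0, 0, -0.025, 0.0322, 0.005, 0], [0, 0, 0, -0.025, 0.0322, 0.005, 0], [0, 0, 0, -0.025, 0.0322, 0.005, 0], [0, 0, 0, -0.025, 0.0322, 0.005, 0], [0, 0, 0.113, 0, 0, 0.015, 0], [0, 0, 0.113, 0, 0, 0.015, 0], [0, 0, 0, 0, 0, 0, 0], [0, 0, 0, 0, 0, 0, 0]]], newtons=10)

```text
time: 2.48
ee_pos: [0.5351, 0.098, 0.126]
eef_rot: [0.865, 0.502, 0.0, 0.0]
ft_force: [0.1, -0.3, 0.4]
width: 0.0005
```

```bash
python3 -c "
from mv import *
delta(*lugpose(60,.046,.027,.061))
from bench import camera
for n in ('top','side'):
    c=camera(n);np.savez(n+'1.npz',**c)
from ov import *
overlay('top1.npz','pics/o3.png',250,160,110,100,.5365,.044,-16.5,150)
overlay('side1.npz','pics/o4.png',245,120,105,95,.5365,.044,-16.5,150)
"
```

```text
t 2.48 pos [0.5351 0.098  0.126 ] yaw 60.2 tilt [ 3.e-04  1.e-04 -1.e+00] F [ 0.09 -0.33  0.37] w 0.0005 j7 0.87 lugframe rad 0.0462 tan 0.028
target [0.5361 0.0973 0.061 ] 60 shift tool [-0.0001  0.0012  0.065 ] rotvec [ 0.0002 -0.0003  0.0035]
```

View pics/o4.png

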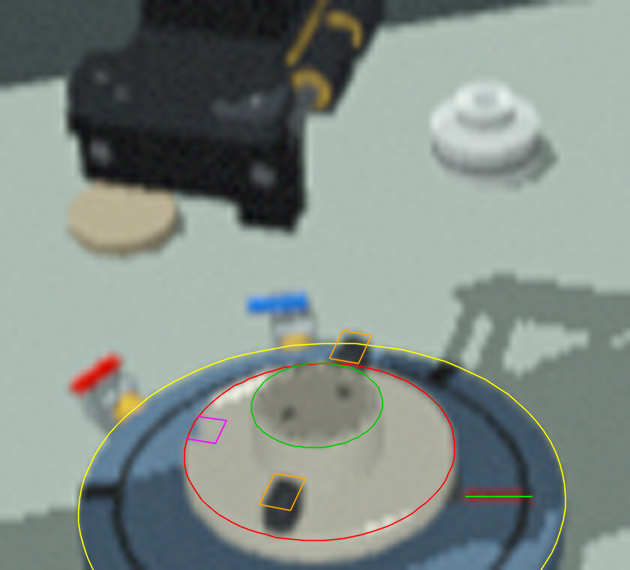

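Emit:
arm_command(commands=[[[0, 0, 0, 0, 0, 0.016, 0], [0, 0, 0, 0, 0, 0.016, 0], [0, 0, 0, 0, 0, 0.016, 0], [0, 0, 0, 0, 0, 0.012, 0], [0, 0, 0, 0, 0, 0.004, 0], [0, 0, 0, 0, 0.004, 0, 0], [0, 0, 0, 0, 0.003, 0, 0], [0, 0, 0, 0, 0.003, 0, 0], [0, 0, 0, 0, 0.0025, 0, 0], [0, 0, 0, 0, 0, 0, 0]]])

```text
time: 3.82
ee_pos: [0.546, 0.0915, 0.0616]
eef_rot: [0.866, 0.5, 0.0, 0.0]
ft_force: [-0.1, -0.4, -0.1]
width: 0.0006
```

```bash
python3 -c "
from mv import *
st()
from bench import camera
for n in ('top','side'):
    c=camera(n);np.savez(n+'2.npz',**c)
from ov import *
overlay('side2.npz','pics/o5.png',245,130,105,95,.5365,.044,-16.5,150)
"
```

```text
t 3.83 pos [0.546  0.0915 0.0616] yaw 60.04 tilt [ 2.e-04  1.e-04 -1.e+00] F [-0.11 -0.36 -0.1 ] w 0.0006 j7 0.93 lugframe rad 0.0459 tan 0.0155
```

View pics/o5.png

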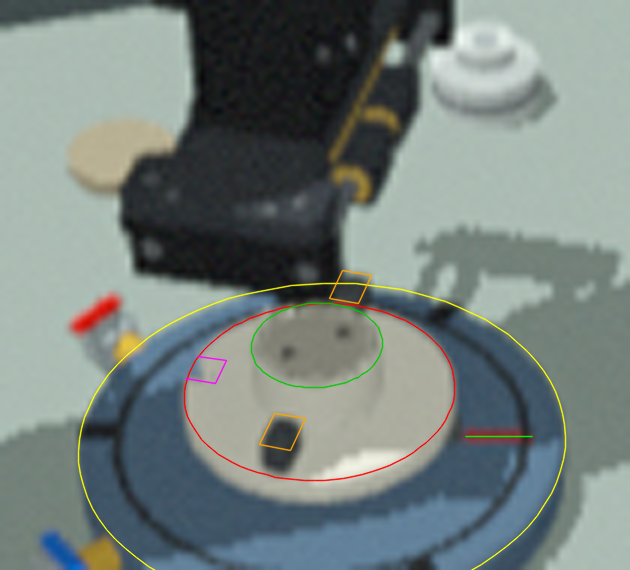

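Emit:
arm_command(commands=[[[0, 0, 0.1047, 0.0014, 0.0049, 0, 0], [0, 0, 0.1047, 0.0014, 0.0049, 0, 0], [0, 0, 0.1047, 0.0014, 0.0049, 0, 0], [0, 0, 0.1047, 0.0014, 0.0049, 0, 0], [0, 0, 0.1047, 0.0014, 0.0049, 0, 0], [0, 0, 0.1047, 0.0014, 0.0049, 0, 0], [0, 0, 0.1047, 0.0014, 0.0049, 0, 0], [0, 0, 0.1047, 0.0014, 0.0049, 0, 0], [0, 0, 0.1047, 0.0014, 0.0049, 0, 0], [0, 0, 0.1047, 0.0014, 0.0049, 0, 0], [0, 0, 0, 0, 0, 0, 0]]])

```text
time: 5.3
ee_pos: [0.5826, 0.0596, 0.0615]
eef_rot: [1.0, 0.001, 0.0, 0.0]
ft_force: [-0.3, -0.1, -0.3]
width: 0.0003
```

```bash
python3 -c "
from mv import *
st()
from bench import camera
for n in ('top','side'):
    c=camera(n);np.savez(n+'3.npz',**c)
from ov import *
overlay('side3.npz','pics/o6.png',245,130,105,95,.5365,.044,-16.5,90)
"
```

```text
t 5.3 pos [0.5826 0.0596 0.0615] yaw 0.09 tilt [ 1.e-04 -1.e-04 -1.e+00] F [-0.26 -0.11 -0.29] w 0.0003 j7 0.05 lugframe rad 0.0461 tan 0.0156
```

View pics/o6.png

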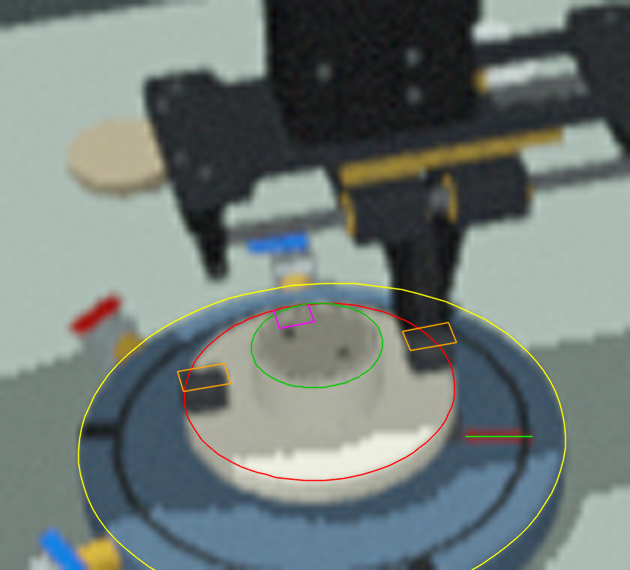

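Emit:
arm_command(commands=[[[0, 0, 0.1047, 0.0014, 0.0049, 0, 0], [0, 0, 0.1047, 0.0014, 0.0049, 0, 0], [0, 0, 0.1047, 0.0014, 0.0049, 0, 0], [0, 0, 0.1047, 0.0014, 0.0049, 0, 0], [0, 0, 0.1047, 0.0014, 0.0049, 0, 0], [0, 0, 0.1047, 0.0014, 0.0049, 0, 0], [0, 0, 0.1047, 0.0014, 0.0049, 0, 0], [0, 0, 0.1047, 0.0014, 0.0049, 0, 0], [0, 0, 0.1047, 0.0014, 0.0049, 0, 0], [0, 0, 0.1047, 0.0014, 0.0049, 0, 0], [0, 0, 0.1047, 0.0014, 0.0049, 0, 0], [0, 0, 0.1047, 0.0014, 0.0049, 0, 0], [0, 0, 0.1047, 0.0014, 0.0049, 0, 0], [0, 0, 0.1047, 0.0014, 0.0049, 0, 0], [0, 0, 0.1047, 0.0014, 0.0049, 0, 0], [0, 0, 0.1047, 0.0014, 0.0049, 0, 0], [0, 0, 0.1047, 0.0014, 0.0049, 0, 0], [0, 0, 0, 0, 0, 0, 0]]])

```text
time: 7.65
ee_pos: [0.5422, -0.0043, 0.0614]
eef_rot: [-0.631, 0.776, 0.0, -0.0]
ft_force: [1.0, 0.3, 0.3]
width: 0.0007
```

```bash
python3 -c "
from mv import *
st()
from bench import camera
for n in ('top','side'):
    c=camera(n);np.savez(n+'4.npz',**c)
from ov import *
overlay('side4.npz','pics/o7.png',245,160,105,95,.5365,.044,-16.5,-12)
overlay('top4.npz','pics/o8.png',250,160,110,100,.5365,.044,-16.5,-12)
"
```

```text
t 7.65 pos [ 0.5422 -0.0043  0.0614] yaw -101.78 tilt [-4.e-04  1.e-04 -1.e+00] F [1.01 0.3  0.34] w 0.0007 j7 -1.43 lugframe rad 0.0461 tan 0.0154
```

View pics/o7.png

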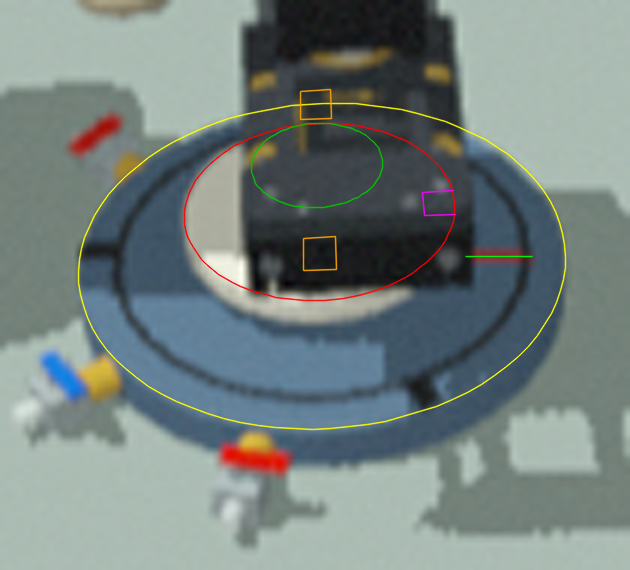

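View pics/o8.png

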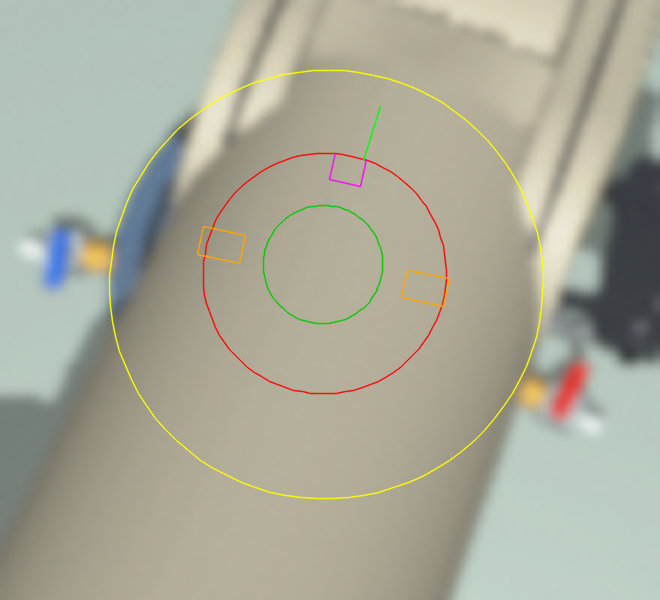

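Emit:
arm_command(commands=[[[0, 0, 0, 0, -0.004, 0, 0], [0, 0, 0, 0, 0, -0.02, 0], [0, 0, 0, 0, 0, -0.04, 0], [0, 0, 0, 0, 0, -0.04, 0], [0, 0, 0, -0.05, 0, 0, 0], [0, 0, 0, -0.05, 0, 0, 0], [0, 0, 0, -0.05, 0, 0, 0], [0, 0, 0, -0.05, 0, 0, 0], [0, 0, 0, -0.05, 0, 0, 0], [0, 0, 0, -0.04, 0, 0, 0], [0, 0, 0, 0, 0, 0, 0], [0, 0, 0, 0, 0, 0, 0]]])

```text
time: 9.25
ee_pos: [0.6066, 0.2774, 0.1626]
eef_rot: [-0.63, 0.777, -0.001, 0.0]
ft_force: [0.6, -0.2, -0.4]
width: 0.0006
```

```bash
python3 -c "
from mv import *
st()
from bench import camera
for n in ('top','side'):
    c=camera(n);np.savez(n+'5.npz',**c)
from ov import *
overlay('side5.npz','pics/o9.png',245,160,105,95,.5365,.044,-16.5,-12)
overlay('top5.npz','pics/o10.png',250,160,110,100,.5365,.044,-16.5,-12)
"
```

```text
t 9.25 pos [0.6066 0.2774 0.1626] yaw -101.95 tilt [ 1.e-03 -7.e-04 -1.e+00] F [ 0.59 -0.22 -0.45] w 0.0006 j7 -1.9 lugframe rad -0.2428 tan 0.0203
```

View pics/o9.png

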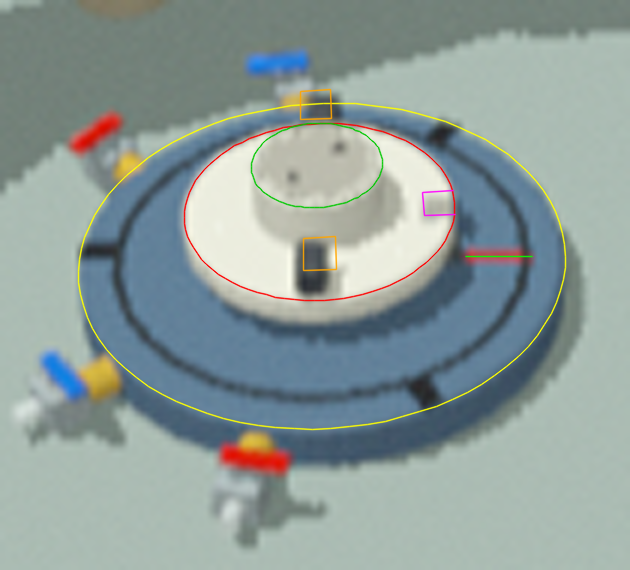

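View pics/o10.png

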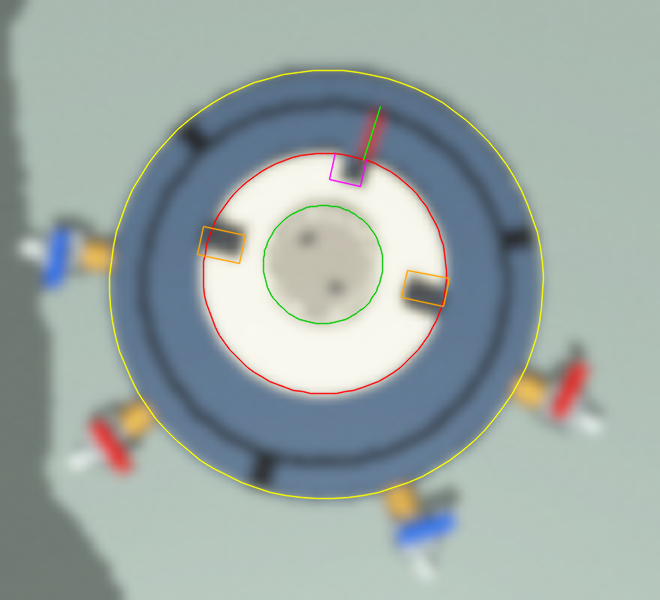

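```bash
python3 - <<'E'
from h import *
c=cam("top5.npz")
f_=c["frame"][160:260,250:360].astype(float)
# lugs: dark blobs inside flange; red line via redness; side too
for n,(ox,oy,w,h) in {"top5.npz":(250,160,110,100),"side5.npz":(245,160,105,95)}.items():
    c=cam(n);I=c["frame"].astype(float)
    vv,uu=np.mgrid[0:400,0:640]
    def wpos(z): 
        k=f(c);d=np.stack([(uu-c["cx"])/k,(vv-c["cy"])/k,1+0*uu],-1)@c["R"];o=-c["R"].T@c["t"]
        return o+d*((z-o[2])/d[...,2])[...,None]
    C=np.array([.5365,.044])
    p=wpos(.024);r=p[...,:2]-C;rr=np.hypot(r[...,0],r[...,1])
    wt=np.clip(I[...,0]-I[...,2]-0,0,None)*(rr>.054)*(rr<.085)*(r[...,0]>.03)
    m=(wt[...,None]*r).sum((0,1))/wt.sum()
    print(n,"red mid",m,np.hypot(*m),np.degrees(np.arctan2(m[1],m[0])))
    if n[0]=="t":
        # near-axis fit: centroid pts per blob
        p=wpos(.064);r=p[...,:2]-C;rr=np.hypot(r[...,0],r[...,1])
        for s in(1,-1):
            a=np.degrees(np.arctan2(r[...,1],r[...,0]))
            ref=75 if s>0 else -105
            wt=np.clip(150-I.mean(-1),0,None)*(rr>.034)*(rr<.05)*(abs((a-ref+180)%360-180)<18)
            m=(wt[...,None]*r).sum((0,1))/wt.sum();print("lug",m,np.degrees(np.arctan2(m[1],m[0])))
            if s>0:m0=m
        d=m0-m;print("notch",np.degrees(np.arctan2(d[1],d[0]))-90)
E
python3 - <<'E'
from ov import *
overlay('side5.npz','pics/o11.png',245,160,105,95,.5365,.0435,-16.5,-15)
overlay('top5.npz','pics/o12.png',250,160,110,100,.5365,.0435,-17,-15)
E
```

```text
top5.npz red mid [ 0.06104056 -0.01297075] 0.06240345060437944 -11.99656477319799
lug [0.01252171 0.0423827 ] 73.5405468296327
lug [-0.0124972  -0.04192274] -106.59935805029782
notch -16.529049302437528
side5.npz red mid [0.0554419 0.0096133] 0.05626917158972969 9.836946254861878
```

View pics/o12.png

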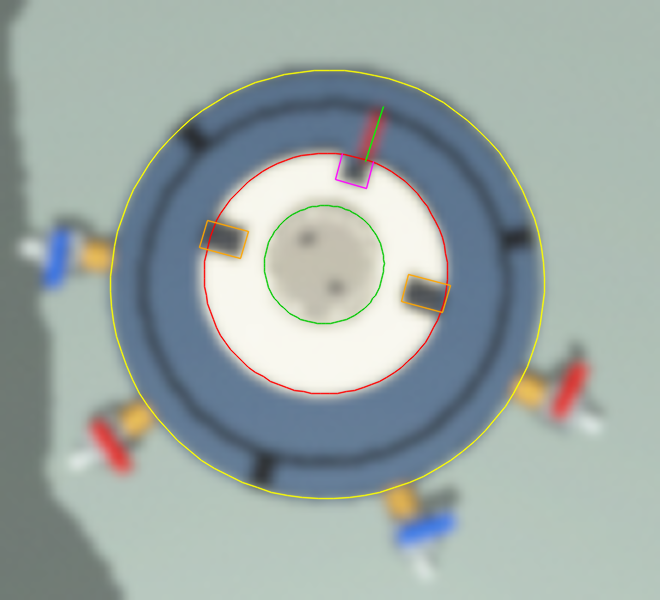

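View pics/o11.png

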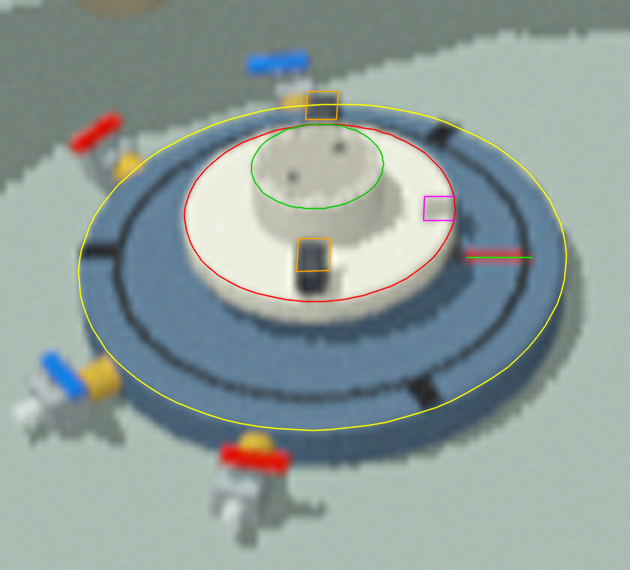

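```bash
python3 -c "
from mv import *
delta(np.array([.5365,.044,.09]),-102)"
```

```text
t 9.35 pos [0.6066 0.2768 0.1624] yaw -102.03 tilt [ 6.e-04  0.e+00 -1.e+00] F [ 0.28 -0.66 -0.43] w 0.0005 j7 -1.9 lugframe rad -0.2423 tan 0.02
target [0.5365 0.044  0.09  ] -102 shift tool [0.2423 0.0201 0.0724] rotvec [-0.0006  0.0001 -0.0005]
```

Emit:
arm_command(commands=[[[0, 0, 0, 0.04, 0.0033, 0, 0], [0, 0, 0, 0.04, 0.0033, 0, 0], [0, 0, 0, 0.04, 0.0033, 0, 0], [0, 0, 0, 0.04, 0.0033, 0, 0], [0, 0, 0, 0.04, 0.0033, 0, 0], [0, 0, 0, 0.03, 0.0036, 0, 0], [0, 0, 0, 0.0123, 0, 0, 0], [0, 0, 0, 0, 0, 0.03, 0], [0, 0, 0, 0, 0, 0.03, 0], [0, 0, 0, 0, 0, 0.012, 0], [0, 0, 0, 0, 0, 0, 0], [0, 0, 0, 0, 0, 0, 0]]])

```text
time: 10.85
ee_pos: [0.5373, 0.0456, 0.0905]
eef_rot: [-0.63, 0.777, -0.0, 0.001]
ft_force: [-0.4, 0.2, -0.0]
width: 0.0006
```

```bash
python3 -c "
from mv import *
st()"
```

```text
t 10.85 pos [0.5373 0.0456 0.0905] yaw -101.91 tilt [ 1.3e-03  3.0e-04 -1.0e+00] F [-0.4   0.18 -0.05] w 0.0006 j7 -1.56 lugframe rad -0.0017 tan 0.0004
```

Now press in slow steps (contact expected at TCP z ≈ 0.078).

Emit:
arm_command(commands=[[[0, 0, 0, 0, 0, 0.005, 0], [0, 0, 0, 0, 0, 0.004, 0], [0, 0, 0, 0, 0, 0.002, 0], [0, 0, 0, 0, 0, 0.0015, 0], [0, 0, 0, 0, 0, 0.0015, 0], [0, 0, 0, 0, 0, 0.001, 0], [0, 0, 0, 0, 0, 0.001, 0], [0, 0, 0, 0, 0, 0, 0]]])

```text
time: 11.85
ee_pos: [0.5365, 0.0455, 0.0738]
eef_rot: [-0.63, 0.777, 0.0, 0.0]
ft_force: [-2.4, 0.2, 5.4]
width: 0.0004
```

Emit:
arm_command(commands=[[[0, 0, 0, 0, 0, 0.001, 0], [0, 0, 0, 0, 0, 0.001, 0], [0, 0, 0, 0, 0, 0.001, 0], [0, 0, 0, 0, 0, 0.001, 0], [0, 0, 0, 0, 0, 0.001, 0], [0, 0, 0, 0, 0, 0.001, 0], [0, 0, 0, 0, 0, 0, 0]]])

```text
time: 12.72
ee_pos: [0.5365, 0.0455, 0.0678]
eef_rot: [-0.63, 0.777, 0.0, 0.0]
ft_force: [-2.5, 0.2, 5.7]
width: 0.0004
```

Emit:
arm_command(commands=[[[0, 0, 0, 0, 0, 0.0005, 0], [0, 0, 0, 0, 0, 0.0005, 0], [0, 0, 0, 0, 0, 0.0005, 0], [0, 0, 0, 0, 0, 0, 0]]])

```text
time: 13.22
ee_pos: [0.5366, 0.0456, 0.0665]
eef_rot: [-0.63, 0.777, 0.0, 0.0]
ft_force: [-4.9, 1.0, 9.6]
width: 0.0004
```

Emit:
arm_command(commands=[[[0, 0, 0, 0, 0, 0.0004, 0], [0, 0, 0, 0, 0, 0.0003, 0], [0, 0, 0, 0, 0, 0, 0]]])

```text
time: 13.6
ee_pos: [0.5366, 0.0455, 0.0664]
eef_rot: [-0.63, 0.777, 0.001, 0.0]
ft_force: [-7.5, -0.7, 19.1]
width: 0.0002
```

Emit:
arm_command(commands=[[[0, 0, 0, 0, 0, -0.001, 0], [0, 0, 0, 0, 0, -0.005, 0], [0, 0, 0, 0, 0, -0.03, 0], [0, 0, 0, 0, 0, -0.04, 0], [0, 0, 0, 0, 0, -0.03, 0], [0, 0, 0, -0.05, 0, 0, 0], [0, 0, 0, -0.05, 0, 0, 0], [0, 0, 0, -0.05, 0, 0, 0], [0, 0, 0, -0.05, 0, 0, 0], [0, 0, 0, -0.04, 0, 0, 0], [0, 0, 0, 0, 0, 0, 0], [0, 0, 0, 0, 0, 0, 0]]])

```text
time: 15.1
ee_pos: [0.5862, 0.2793, 0.1713]
eef_rot: [-0.63, 0.777, -0.0, -0.0]
ft_force: [0.2, -1.6, 1.0]
width: 0.0006
```

```bash
python3 -c "
from mv import *
st()
from bench import camera
for n in ('top','side'):
    c=camera(n);np.savez(n+'6.npz',**c)
cv2.imwrite('pics/full6.png',cam('side6.npz')['frame'][...,::-1])
from ov import *
overlay('side6.npz','pics/o13.png',245,160,105,95,.5365,.0437,-16.5,-16.5,.012)
overlay('top6.npz','pics/o14.png',250,160,110,100,.5365,.0437,-16.5,-16.5,.012)
"
```

```text
t 15.1 pos [0.5862 0.2793 0.1713] yaw -101.97 tilt [ 1.e-04 -9.e-04 -1.e+00] F [ 0.25 -1.58  1.02] w 0.0006 j7 -1.92 lugframe rad -0.2405 tan -0.0001
```

View pics/o13.png

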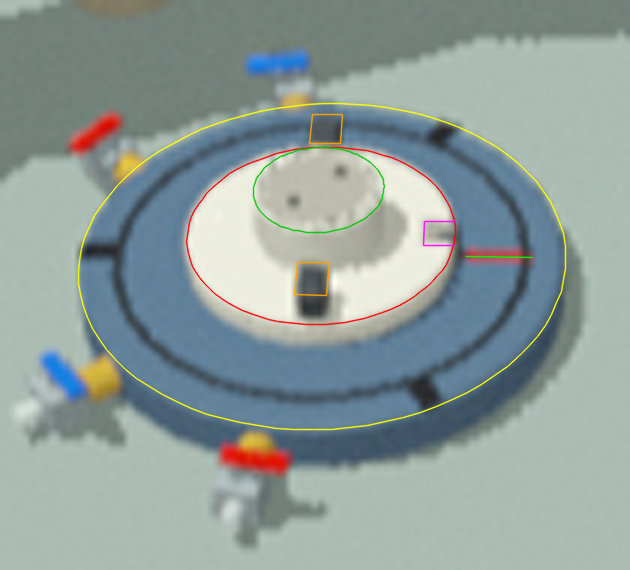

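View pics/o14.png

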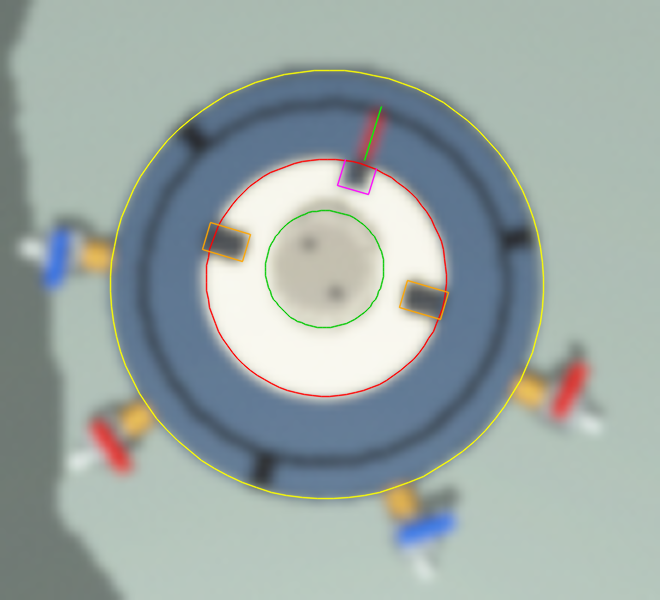

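View pics/full6.png

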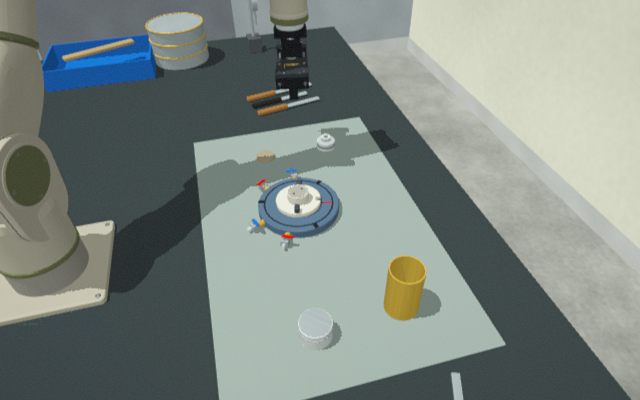

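```bash
python3 -c "
from bench import close_job
print(close_job())"
```

```text
the job is handed in; nothing more can be done
None
```

The pedestal is turned so its notch stands over the pin, and it is pressed fully home. I handed the job in at about 15 s of the 48 s.

- **Turning:** With the fingers shut, I pushed the flank of lug B about 166° clockwise. The cameras then showed the notch within about 2° of the red line.
- **Pressing:** I pressed the round top in slow steps. It took about 6 N on the way down. At the stop the upward force rose to 19 N while the tool stayed at z = 0.0664 m, where 0.066 m is expected for fully home.
- **Last checks:** In both cameras the pedestal matches an outline drawn 12 mm lower, with the notch at the pin. The four loose things appear not to have moved in the side view, though I did not measure them. The arm is clear, about 0.24 m to the side and with the tool at z = 0.17 m.
- **Disagreements:** After the turn the pedestal stood about 3° further round than the finger's path predicted. It was still within the range where the pin's nose centres the notch, so I did not push it back. One automatic measurement of the red line's angle gave values that made no sense, so I relied on the camera overlays instead.

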